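# Roll-check the paper-feed rollers

### The arm

A 6-joint arm with a two-finger parallel gripper is mounted at the origin on a cart in front of the work surface, level with it; the furniture and walls round the work are solid. World frame = base frame: x ahead of the robot, y to its left, z up, the work surface at z = 0. Lengths are in m, angles in rad, forces in N, time in s.
With the tool pointing down it reaches from about 0.375 to 0.925 m from the base axis. Payload 5.7 kg.
Tool frame: the origin (TCP) lies between the finger pads; the fingertips stand 14 mm ahead of it and the grasp point (between the pads) lies 5 mm behind it; z points along the fingers, y is the line along which they close (so a half turn about z gives the same grasp; the last joint's range is limited). The gripper opens to 85 mm and grips with 20 to 120 N. Pads are 22 mm wide; open, the fingers measure 114 mm over their backs; the gripper's body (76 mm by 85 mm) begins 54 mm behind the grasp point. The pads swing forward as they close: fully open they stand 13 mm farther back than shut.
Start: joints at [1.163, 0.359, 1.51, -0, 1.272, -0.115], TCP at [0.173, 0.574, 0.212] pointing down, gripper open.
Joint ranges: [-2.97, 2.97], [-1.01, 2.36], [0.21, 2.38], [-0.96, 4.11], [0.2, 2.71], [-2.98, 2.98]. Speed limits (rad/s): [2.39, 2.39, 3.14, 3.14, 3.14, 3.14].

### API

Orientations are given as a rotation vector (axis times angle).
In Python, from station import r gives the robot as it stands.
- The arm moves only by the tool carry_out, never from a script. Its argument "targets" is one flat list of numbers, 5 for each row, row after row: the gripper's target within -1 to 1 (fully open at 1, half-way at 0, shut at -1), then the shift along the tool's x, y, z in mm, then the turn about the tool's z in rad. In form: [gripper, dx, dy, dz, spin, gripper, dx, dy, dz, spin, ...]. A call has 1 to 5 rows; each row is the pose to reach, as a shift and turn from the pose commanded when the call began, along the tool's axes at that moment; what a row does not reach only later rows make up. A row lasts 1/10 s, in which the tool goes at most 50 mm and 8.59 degrees, less where a joint would pass 70% of its speed; a pose out of reach is approached as far as the arm can. A call with a gripper value outside its range is refused whole. The fingers move at their own pace and stop on an object; "newtons" is the grip in N (left out, the last holds). Time passes only in rows, so rows that repeat a pose let the fingers close. It gives the time, the measured TCP pose, the force, the opening and the grip force at its end, in the units of the state.
- r.get_obs(): the state, without advancing time (a new reading comes with each control period).
- r.read_camera(name): name is "scene" or "top" or "wrist"; returns the picture (480x640x3 uint8, red, green, blue); there is no depth.
- r.get_calibration(name): a dict with "vfov" (degrees; the focal length in pixels is half the picture's height over the tangent of half this angle, whatever the lens; pixels are square), "cx", "cy" (the principal point, pixels), "k1" (the pictures are not rectified: a ray, as slopes to the right and down, at radius r is drawn at 1 + k1 r^2 times it, then the intrinsics apply), "origin" and "orientation" of the camera in the world. Camera axes: x right, y down, z forward; pixel columns grow to the right and rows downward; lengths in m; the calibration is good to about 2 mm. A picture is of the moment at which its call begins: read the wrist's pose just before it. get_calibration takes no time and is no camera call; for the wrist camera it gives the pose at the moment of the call.
- r.job_done(): hands the job in; it is judged then, once.
The state is a dict: "t": time; "joints": joint angles; "joint_velocities": joint speeds; "effort": joint torques, N m; "position": TCP position; "orientation": TCP orientation; "contact_force": force on the tool from outside, world axes, zero at the start; "wrist_torque": the same for the moment, N m; "opening": finger opening in m; "grip_force": force on a finger pad.
Only numpy, scipy, OpenCV 4.12 (cv2) and the standard library are available. Lean on these libraries where they do the work, as an engineer would, in place of code of your own. Each camera call takes 0.05 s, during which the arm holds its last target. There are 200 camera calls.

### The job

One of the three paper-feed rollers on the bench is worn oval: find it by rolling them along their lanes under the hand board, pressing lightly (more than 12 N marks the rubber) and stopping when you feel one rise and rock. Leave the two true rollers rolled into the trough at the far end of their lanes, moved by the board only and never picked up, put the oval one in the carton, and stand the board back upright on the desk, clear of the bench. Do not disturb the glue stick, sharpener or eraser.

Things in the scene. Friction and masses are not known exactly. Their poses are not given: they have to be found in the camera images.
- bench: Fixed metal checking bench. Origin on the desk under it; x along the three lanes (near end -0.105, far end 0.064), y across, z up. Lane centre lines y = -0.082, 0, 0.082; lanes 78 mm wide between ribs 18 mm high above the desk. The flat bed is 12 mm above the desk and ends at x = 0.020, where the trough begins.
- trough (a point): Middle of the trough's floor at the far end of the bench, 8 mm above the desk, 4 mm below the bed; axes as the bench. The trough is 38 mm wide (bench x 0.020 to 0.058) and runs across all lanes, with a far lip 15 mm above the desk. A roller in it has its centre 21 mm above the desk (25 mm on the bed).
- roller_1_center (a point): Paper-feed roller on the bench: black rubber sleeve 56 mm long on a steel shaft (66 mm overall), 90 g. Point: its centre; y along the shaft, x and z turn with it. Starts in one of the lanes, bench x -0.033 to -0.018. Two of the three are round, 26 mm; one is oval: it too stands 26 mm high at rest, on its flat side, but rises to nearly 29 mm when rolled a quarter turn (20 mm of travel).
- roller_2_center (a point): Paper-feed roller on the bench: black rubber sleeve 56 mm long on a steel shaft (66 mm overall), 90 g. Point: its centre; y along the shaft, x and z turn with it. Starts in one of the lanes, bench x -0.033 to -0.018. Two of the three are round, 26 mm; one is oval: it too stands 26 mm high at rest, on its flat side, but rises to nearly 29 mm when rolled a quarter turn (20 mm of travel).
- roller_3_center (a point): Paper-feed roller on the bench: black rubber sleeve 56 mm long on a steel shaft (66 mm overall), 90 g. Point: its centre; y along the shaft, x and z turn with it. Starts in one of the lanes, bench x -0.033 to -0.018. Two of the three are round, 26 mm; one is oval: it too stands 26 mm high at rest, on its flat side, but rises to nearly 29 mm when rolled a quarter turn (20 mm of travel).
- roller_1_end (a point): Tip of roller_1's shaft on its +y side, about 33 mm from the roller's centre along its y.
- roller_2_end (a point): Tip of roller_2's shaft on its +y side, about 33 mm from the roller's centre along its y.
- roller_3_end (a point): Tip of roller_3's shaft on its +y side, about 33 mm from the roller's centre along its y.
- board_grip (a point): Hand board standing on the desk: sole 130 mm long (x), 50 mm wide (y); wooden grip block 20 mm thick (x), 44 mm wide (y), from 24 to 74 mm above the sole's underside. Point: centre of the grip block, 50 mm above the underside. The sole is sprung: it gives 1 mm per 5 N, at most 8 mm. 0.22 kg. A roller under the board travels half as far as the board.
- carton: Open flat carton on the desk, fixed, for rejected rollers: 110 mm (x) by 150 mm (y), walls 2 mm thick and 24 mm high, floor 2 mm thick. Origin at the centre of its underside.
- glue_stick: Glue stick standing behind the bench, 26 mm thick, 87 mm tall; origin at the centre of its underside. A bystander.
- sharpener: Metal pencil sharpener, 15 x 25 x 13 mm, behind the bench; origin at the centre of its underside. A bystander.
- eraser: Eraser lying behind the bench, 19 x 38 x 12 mm; origin at the centre of its underside. A bystander.
Not all that is in view belongs to the job. What is shaped like the part that bears roller_2_center but blue or green is not meant.

How it is judged:
By the outcome, as a careful person would: the job done as asked, in the order asked, and still so for the second after the job is handed in, with the robot touching nothing.
It also fails if it takes over 72 s, if anything falls off the work surface, if the arm or the gripper's body presses on something with over 40 N, if the wrist force passes 120 N, or if a joint passes its speed limit or range.

## Working session

There is one attempt and no reset: what is moved stays moved. The work goes in short steps, Python scripts to look and compute and a tool call to move; the robot and the scene stay as the last step left them, time stands still between calls to the robot, and variables do not carry over. Pictures are saved under pics/ and viewed, at most 10 in all, crops included, and the job is handed in when it is done.

Besides the shell and the picture viewer there is one more tool, called after "Emit:" by a JSON object that holds its "op" and its "data", one argument or row to a line. carry_out: Moves the arm, as the interface text tells. Its arguments: {"type":"object","properties":{"targets":{"type":"array","items":{"type":"number"}},"newtons":{"type":"number"}},"required":["targets"]}

```bash
mkdir -p pics; ls
cat > h.py <<'E'
import numpy as np, cv2
from scipy.spatial.transform import Rotation as R
from station import r
def save(cam,name):
    im=r.read_camera(cam); cv2.imwrite('pics/'+name,im[:,:,::-1]); return im
def ray(c,u,v):
    f=240/np.tan(np.radians(c['vfov'])/2); d=np.array([(u-c['cx'])/f,(v-c['cy'])/f]); p=d.copy()
    for _ in range(20): p=d/(1+c['k1']*(p@p))
    o=np.array(c['orientation']); M=R.from_rotvec(o).as_matrix() if o.size==3 else o.reshape(3,3)
    return np.array(c['origin']),M@np.array([p[0],p[1],1])
def at(c,u,v,z):
    o,d=ray(c,u,v); return o+d*(z-o[2])/d[2]
E
python3 - <<'E'
from h import *
o=r.get_obs(); print(o)
for n in ('top','scene'): save(n,n+'0.png'); print(n,r.get_calibration(n))
E
```

```text
pics
{'t': 0.0, 'joints': array([ 1.16290087e+00,  3.59486215e-01,  1.51144987e+00,  5.07189171e-06,
        1.27247468e+00, -1.15113170e-01]), 'joint_velocities': array([ 0.00144187, -0.00047717, -0.00198405,  0.00063156,  0.00093685,
       -0.00013874]), 'effort': array([ 6.26033761e-05, -5.27634501e+01, -2.78621435e+01, -3.28989290e-04,
        1.32809806e-02, -1.00930006e-06]), 'position': array([0.17289814, 0.57380264, 0.21095816]), 'orientation': array([-4.58193360e-01, -3.10751880e+00,  2.75640761e-03]), 'contact_force': array([-0.25714287, -0.12171111,  1.14144105]), 'wrist_torque': array([-0.06620891, -0.00387139, -0.02074801]), 'grip_force': 0.0, 'opening': 0.08544459580806571}
top {'vfov': 52.844967768225, 'cx': 323.83526708674736, 'cy': 235.78373856508753, 'k1': -0.003500644811721877, 'origin': array([0.38262013, 0.00238968, 1.16736923]), 'orientation': array([-2.11891527,  2.13115221, -0.18181301])}
scene {'vfov': 53.914273248107364, 'cx': 317.0337422378932, 'cy': 238.92731005105415, 'k1': 0.005585022762622887, 'origin': array([ 0.22949107, -0.56587578,  0.77561949]), 'orientation': array([-2.30389218,  0.66561187, -0.24161379])}
```

View pics/top0.png

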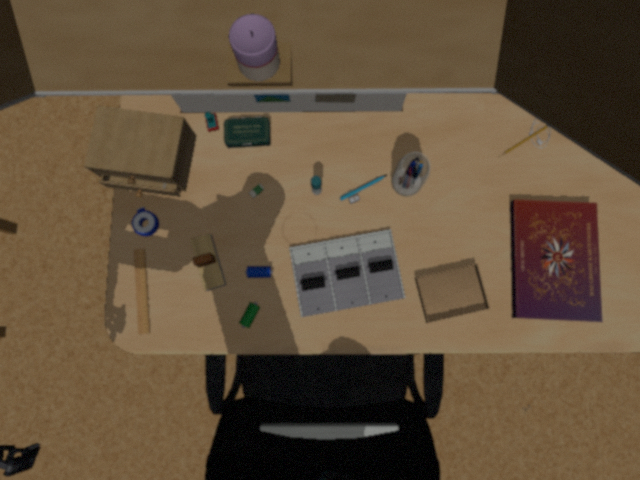

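View pics/scene0.png

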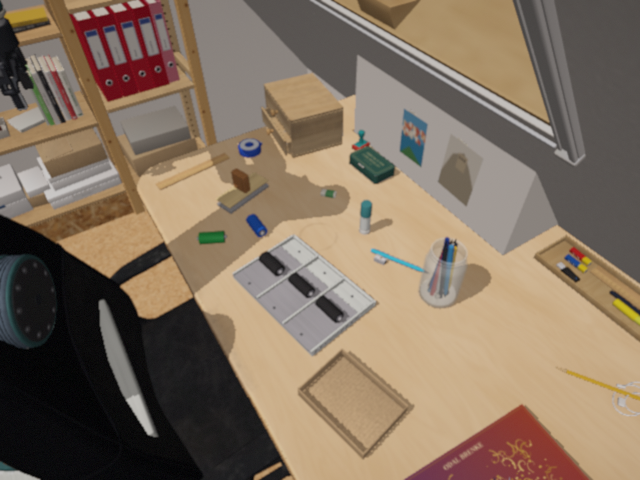

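The top view has the bench centred near (347,272), with black rollers at (313,282), (347,272) and (381,265). The board is at (209,260), the carton at (451,290), and the blue (259,271) and green (250,315) cylinders are decoys. What could pass for a roller: three black ones on the bench (the ones I want), plus the blue and green cylinders on the desk (not wanted). Next is a close crop to check.

Run:
```python
import cv2,numpy as np
a=cv2.imread('pics/top0.png')[165:330,185:345]; b=cv2.imread('pics/top0.png')[165:330,280:500]
f=lambda x:np.clip(cv2.resize(x,None,fx=3.6,fy=3.6,interpolation=cv2.INTER_CUBIC).astype(float)*1.6,0,255)
cv2.imwrite('pics/c1.png',f(a)); cv2.imwrite('pics/c2.png',f(b))
```

```text
[ WARN:0@0.074] global loadsave.cpp:1063 imwrite_ Unsupported depth image for selected encoder is fallbacked to CV_8U.
```

View pics/c1.png

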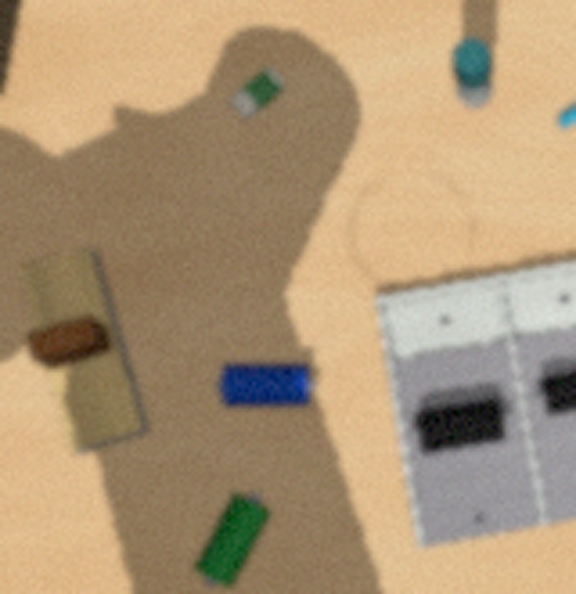

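View pics/c2.png

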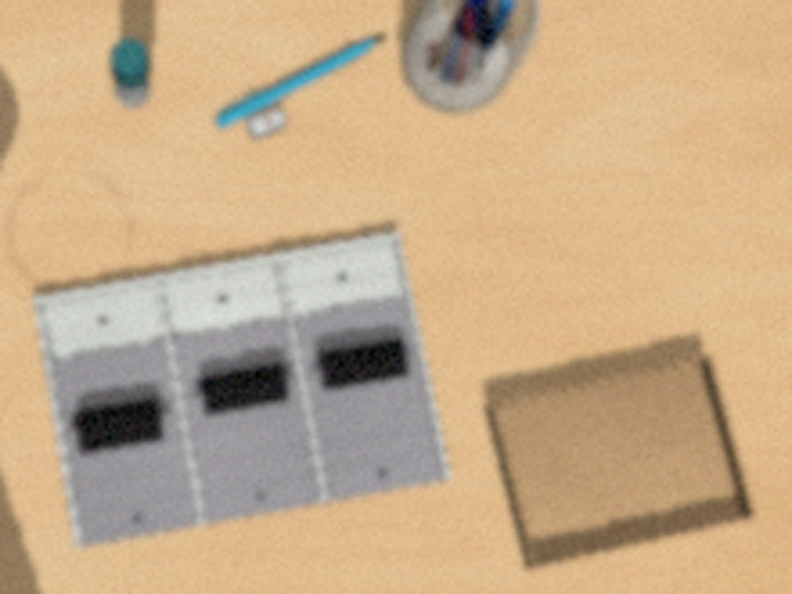

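Crop c2 confirms three black rollers with steel ends, one per lane. The glue stick is at (317,190), the grey sharpener at (353,199) and the green/white eraser at (257,190). I'll compute the poses next.

Run:
```python
from h import *
c=r.get_calibration('top')
P=lambda l,ox,z:np.array([at(c,ox+u/3.6,165+v/3.6,z) for u,v in l])[:,:2]
b=P([(37,293),(396,232),(80,545),(448,480)],280,.018)
ex=(b[0]+b[1]-b[2]-b[3]);ey=(b[0]+b[2]-b[1]-b[3]);print('bench',b.round(3).tolist(),np.linalg.norm(ex)/2,np.linalg.norm(ey)/2,np.arctan2(ex[1],ex[0]),np.arctan2(-ey[0],ey[1]))
th=(np.arctan2(ex[1],ex[0])+np.arctan2(-ey[0],ey[1]))/2
u=np.array([np.cos(th),np.sin(th)]);v=np.array([-u[1],u[0]])
o=b.mean(0)+u*0.0205;print('th',th,'origin',o)
for n,p,ox,z in(('r',(119,420),280,.03),('r',(244,385),280,.03),('r',(363,360),280,.03),('glue top',(130,58),280,.087),('sharp',(266,122),280,.01),('eraser',(257,92),185,.01),('blue',(265,385),185,.02),('griptop',(68,338),185,.074)):
    q=P([p],ox,z)[0];print(n,q.round(4),'bench',((q-o)@u).round(4),((q-o)@v).round(4))
s=P([(25,262),(95,250),(148,430),(80,450)],185,.02);d=(s[0]+s[1]-s[2]-s[3]);print('board',s.round(3).tolist(),s.mean(0),np.arctan2(d[1],d[0]),np.linalg.norm(d)/2)
k=P([(485,380),(705,345),(527,565),(748,515)],280,.02);d=k[0]+k[1]-k[2]-k[3];print('carton',k.round(3).tolist(),k.mean(0),np.arctan2(d[1],d[0]))
M=R.from_rotvec(r.get_obs()['orientation']).as_matrix();print(M.round(3))
```

```text
bench [[0.564, 0.091], [0.604, -0.15], [0.397, 0.062], [0.438, -0.179]] 0.16872512893238062 0.2446076450835034 0.1741876762792395 0.16588801084816923
th 0.17003784356370438 origin [ 0.52098297 -0.04058742]
r [0.4776 0.036 ] bench -0.0298 0.0829
r [ 0.5001 -0.0459] bench -0.0215 -0.0017
r [ 0.5161 -0.1243] bench -0.019 -0.0817
glue top [0.7059 0.027 ] bench 0.1937 0.0353
sharp [ 0.6828 -0.0644] bench 0.1554 -0.0508
eraser [0.7058 0.1769] bench 0.2189 0.1831
blue [0.5024 0.1661] bench 0.0166 0.2069
griptop [0.5274 0.2842] bench 0.0612 0.319
board [[0.586, 0.329], [0.594, 0.282], [0.473, 0.243], [0.46, 0.287]] [0.52831687 0.2853875 ] 0.31752589342633647 0.1299661962000912
carton [[0.503, -0.206], [0.526, -0.352], [0.383, -0.228], [0.414, -0.373]] [ 0.45663302 -0.28991222] 0.18668540316958498
[[-0.957  0.289 -0.001]
 [ 0.289  0.957 -0.002]
 [ 0.    -0.002 -1.   ]]
```

Emit:
{"op": "carry_out", "data": {
  "targets": [0.2, -43, -18, 6, 0.14, 0.2, -86, -36, 12, 0.28, 0.2, -129, -54, 18, 0.42, 0.2, -172, -72, 24, 0.56, 0.2, -212, -87, 30, 0.7],
  "newtons": 80
}}

```text
t: 0.6
position: [0.352, 0.4281, 0.1813]
orientation: [-1.504, -2.758, 0.001]
contact_force: [0.4, 0.4, 0.8]
opening: 0.0512
grip_force: 0.0
```

```bash
cat >> h.py <<'E'
BO=np.array([0.5210,-0.0406]); TH=0.170
def bw(x,y): c,s=np.cos(TH),np.sin(TH); return BO+[c*x-s*y,s*x+c*y]
def go(x,y,z,yaw):
    "shift (mm, tool axes) and spin to put TCP at x,y,z with tool y at world angle yaw (mod pi)"
    o=r.get_obs(); M=R.from_rotvec(o['orientation']).as_matrix(); d=M.T@(np.array([x,y,z])-o['position'])*1000
    s=-(yaw-np.arctan2(M[1,1],M[0,1])); s=(s+np.pi/2)%np.pi-np.pi/2
    print('t',round(o['t'],2),'pos',o['position'].round(4),'F',o['contact_force'].round(1),'T',o['wrist_torque'].round(2),'open',round(o['opening'],4),'j6',o['joints'][5].round(2),'tilt',M[:,2].round(3),'-> shift',d.round(1),'spin',round(s,3)); return d,s
E
python3 -c "
from h import *
go(.528,.285,.15,.3175)"
```

```text
t 0.6 pos [0.352  0.4281 0.1813] F [0.4 0.4 0.8] T [ 0.1  -0.02 -0.01] open 0.0512 j6 0.19 tilt [-0.    -0.001 -1.   ] -> shift [-215.6   70.5   31.3] spin 0.255
```

Emit:
{"op": "carry_out", "data": {
  "targets": [0.2, -45, 14, 6, 0.06, 0.2, -90, 28, 12, 0.12, 0.2, -135, 44, 18, 0.18, 0.2, -180, 58, 24, 0.24, 0.2, -216, 70, 31, 0.255]
}}

```text
t: 1.1
position: [0.5295, 0.2852, 0.1503]
orientation: [1.839, 2.547, -0.0]
contact_force: [-0.2, 0.8, 0.3]
opening: 0.0512
grip_force: 0.0
```

```bash
python3 -c "
from h import *
save('wrist','w1.png'); go(.528,.285,.047,.3175); print(r.get_calibration('wrist'))"
```

```text
t 1.15 pos [0.5339 0.2819 0.1493] F [ 4.9 -2.6  0.4] T [-0.06 -0.13  0.02] open 0.0511 j6 0.06 tilt [ 0.003 -0.003 -1.   ] -> shift [  5.2  -4.8 102.3] spin 0.001
{'vfov': 68.98992296815405, 'cx': 323.15775398685554, 'cy': 237.67737215465837, 'k1': -0.008414422741692712, 'origin': array([0.50785723, 0.36238433, 0.31032089]), 'orientation': array([2.77586236, 0.44570804, 0.07709348])}
```

View pics/w1.png

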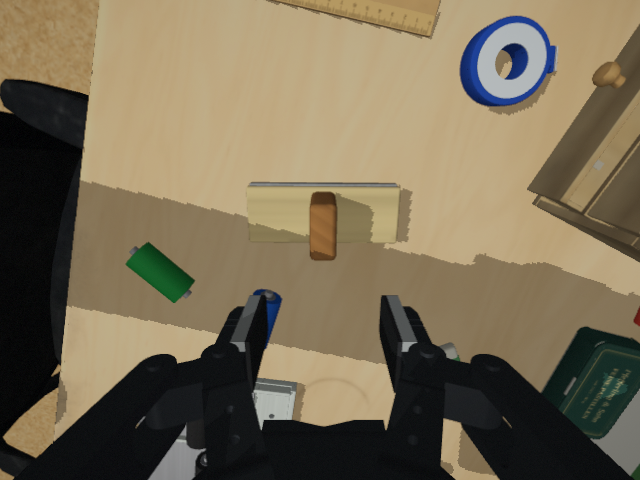

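The wrist view shows the board squared to the tool. Its grip block is at (323,226) and the sole corners are (248,186), (399,186), (399,242) and (248,243).

```bash
python3 -c "
from h import *
c=r.get_calibration('wrist')
for z in(.02,.024):
  k=np.array([at(c,*p,z) for p in((248,187),(399,187),(399,242),(248,243))]);d=k[1]+k[2]-k[0]-k[3];w=k[0]+k[1]-k[2]-k[3]
  print(k.mean(0),np.linalg.norm(d)/2,np.linalg.norm(w)/2,np.arctan2(d[1],d[0]))
print(at(c,323,222,.074),at(c,323,200,.074),at(c,323,250,.074))
go(.528,.285,.047,.3175)"
```

```text
[0.53372498 0.28625886 0.02      ] 0.1300406257004296 0.04946295369676035 0.3218711546731059
[0.53336858 0.2873077  0.024     ] 0.12824894442983467 0.048781460146191474 0.321871154673106
[0.53006701 0.29578932 0.074     ] [0.52511023 0.31082197 0.074     ] [0.53669158 0.27569866 0.074     ]
t 1.15 pos [0.5339 0.2819 0.1493] F [ 4.9 -2.6  0.4] T [-0.06 -0.13  0.02] open 0.0511 j6 0.06 tilt [ 0.003 -0.003 -1.   ] -> shift [  5.2  -4.8 102.3] spin 0.001
```

Emit:
{"op": "carry_out", "data": {
  "targets": [0.2, 0, 0, 35, 0, 0.2, 0, 0, 70, 0, 0.2, 0, 0, 95, 0, 0.2, 0, 0, 103, 0, 0.2, 0, 0, 103, 0]
}}

```text
t: 1.65
position: [0.5264, 0.2869, 0.0466]
orientation: [-1.834, -2.549, 0.004]
contact_force: [-0.5, -0.3, 0.3]
opening: 0.0512
grip_force: 0.0
```

Emit:
{"op": "carry_out", "data": {
  "targets": [-1, 0, 0, 0, 0, -1, 0, 0, 0, 0, -1, 0, 0, 0, 0, -1, 0, 0, 0, 0, -1, 0, 0, 0, 0]
}}

```text
t: 2.15
position: [0.5288, 0.2878, 0.049]
orientation: [1.834, 2.549, 0.004]
contact_force: [0.1, 1.4, 4.4]
opening: 0.017
grip_force: 78.4
```

```bash
python3 -c "
from h import *
go(.528,.285,.125,.3175); print(r.get_obs()['grip_force'])"
```

```text
t 2.15 pos [0.5288 0.2878 0.049 ] F [0.1 1.4 4.4] T [ 0.18 -0.13  0.08] open 0.017 j6 0.06 tilt [ 0.003  0.001 -1.   ] -> shift [ -2.4  -1.5 -76.1] spin 0.006
78.44641516802767
```

Emit:
{"op": "carry_out", "data": {
  "targets": [-1, 0, 0, -20, 0, -1, 0, 0, -50, 0, -1, 0, 0, -80, 0, -1, 0, 0, -80, 0]
}}

```text
t: 2.55
position: [0.5301, 0.2882, 0.1314]
orientation: [1.833, 2.547, 0.008]
contact_force: [0.7, 0.9, -2.5]
opening: 0.0165
grip_force: 78.7
```

```bash
python3 -c "
from h import *
print(go(*bw(-.057,.0825),.125,.170)); print(r.get_obs()['grip_force'])"
```

```text
t 2.55 pos [0.5301 0.2882 0.1314] F [ 0.7  0.9 -2.5] T [ 0.08 -0.08  0.03] open 0.0165 j6 0.06 tilt [ 0.006  0.002 -1.   ] -> shift [-218.7 -156.8    5.3] spin 0.153
(array([-218.72592115, -156.80844009,    5.34239118]), np.float64(0.1530750531022107))
78.74693088582717
```

Emit:
{"op": "carry_out", "data": {
  "targets": [-1, -30, -22, 1, 0.03, -1, -64, -46, 2, 0.06, -1, -100, -72, 3, 0.09, -1, -136, -98, 4, 0.12, -1, -160, -115, 5, 0.153]
}}

```text
t: 3.05
position: [0.4663, 0.0967, 0.1213]
orientation: [-2.025, -2.398, 0.005]
contact_force: [0.7, 0.4, -2.1]
opening: 0.0165
grip_force: 78.8
```

```bash
python3 -c "
from h import *
go(*bw(-.057,.0825),.105,.170)"
```

```text
t 3.05 pos [0.4663 0.0967 0.1213] F [ 0.7  0.4 -2.1] T [-0.05 -0.08  0.04] open 0.0165 j6 -0.11 tilt [-0.004 -0.001 -1.   ] -> shift [-62.1 -26.2  16.5] spin -0.002
```

Emit:
{"op": "carry_out", "data": {
  "targets": [-1, -30, -13, 5, 0, -1, -58, -25, 12, 0, -1, -62, -27, 16, 0, -1, -62, -27, 16, 0, -1, -62, -27, 16, 0]
}}

```text
t: 3.55
position: [0.4531, 0.0339, 0.1064]
orientation: [-2.025, -2.401, 0.0]
contact_force: [-0.6, 1.0, -2.7]
opening: 0.0167
grip_force: 78.8
```

```bash
python3 -c "
from h import *
save('wrist','w2.png')
go(*bw(-.057,.0825),.092,.170)"
```

```text
t 3.6 pos [0.4535 0.0341 0.1066] F [ 0.2  0.2 -1.8] T [ 0.   -0.03  0.03] open 0.0165 j6 -0.25 tilt [-0.  0. -1.] -> shift [-2.6 -3.1 14.6] spin 0.0
```

View pics/w2.png

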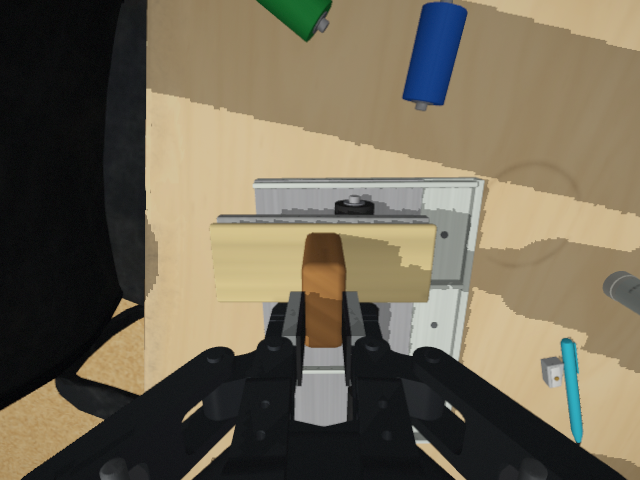

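The wrist view shows the board square to the bench in the left lane, with the roller's shaft end visible at (354,200).

Emit:
{"op": "carry_out", "data": {
  "targets": [-1, -3, -3, 8, 0, -1, -3, -3, 15, 0, -1, -3, -3, 17, 0, -1, -3, -3, 17, 0, -1, -3, -3, 17, 0]
}}

```text
t: 4.1
position: [0.4509, 0.03, 0.0897]
orientation: [-2.025, -2.402, 0.0]
contact_force: [0.5, -0.4, -2.3]
opening: 0.0164
grip_force: 78.8
```

Emit:
{"op": "carry_out", "data": {
  "targets": [-1, 0, 0, 1, 0, -1, 0, 0, 2, 0, -1, 0, 0, 2, 0]
}}

```text
t: 4.4
position: [0.4511, 0.0298, 0.088]
orientation: [2.025, 2.402, 0.0]
contact_force: [-0.7, -0.6, 0.4]
opening: 0.0165
grip_force: 79.1
```

Emit:
{"op": "carry_out", "data": {
  "targets": [-1, 0, 0, 0.4, 0, -1, 0, 0, 0.4, 0, -1, 0, 0, 0.4, 0]
}}

```text
t: 4.7
position: [0.4511, 0.0298, 0.0876]
orientation: [2.024, 2.402, 0.0]
contact_force: [0.7, -0.4, 0.7]
opening: 0.0161
grip_force: 79.3
```

Emit:
{"op": "carry_out", "data": {
  "targets": [-1, 0, 4, 0, 0, -1, 0, 8, 0, 0, -1, 0, 10, 0, 0, -1, 0, 10, 0, 0]
}}

```text
t: 5.1
position: [0.4618, 0.0316, 0.0877]
orientation: [2.024, 2.401, 0.001]
contact_force: [-0.3, -0.5, 4.8]
opening: 0.0161
grip_force: 79.8
```

Emit:
{"op": "carry_out", "data": {
  "targets": [-1, 0, 0, 0, 0]
}}

```text
t: 5.2
position: [0.4616, 0.0316, 0.0877]
orientation: [2.024, 2.401, 0.001]
contact_force: [-0.6, -0.6, 5.2]
opening: 0.0165
grip_force: 79.8
```

Emit:
{"op": "carry_out", "data": {
  "targets": [-1, 0, 2, 0, 0, -1, 0, 4, 0, 0, -1, 0, 4, 0, 0]
}}

```text
t: 5.5
position: [0.4657, 0.0322, 0.0879]
orientation: [2.024, 2.401, 0.001]
contact_force: [-0.7, -0.1, 5.9]
opening: 0.0164
grip_force: 80.0
```

Emit:
{"op": "carry_out", "data": {
  "targets": [-1, 0, 0, -0.8, 0, -1, 0, 0, -0.8, 0, -1, 0, 0, -0.8, 0]
}}

```text
t: 5.8
position: [0.465, 0.0322, 0.0883]
orientation: [2.024, 2.402, 0.0]
contact_force: [-0.4, 0.2, 4.1]
opening: 0.0163
grip_force: 79.7
```

Emit:
{"op": "carry_out", "data": {
  "targets": [-1, 0, 3, 0, 0, -1, 0, 6, 0, 0, -1, 0, 6, 0, 0, -1, 0, 6, 0, 0]
}}

```text
t: 6.2
position: [0.4713, 0.0333, 0.0884]
orientation: [2.024, 2.401, 0.001]
contact_force: [-1.5, -0.4, 5.7]
opening: 0.0165
grip_force: 79.9
```

Lane +0.082 rises steadily as it rolls (about 1.8 mm in 10 mm of travel), so it looks like the oval. I'll lift off and test the middle lane.

Emit:
{"op": "carry_out", "data": {
  "targets": [-1, 0, 0, -5, 0, -1, 0, 0, -20, 0, -1, 0, 0, -25, 0, -1, 0, 0, -25, 0]
}}

```text
t: 6.6
position: [0.4709, 0.0334, 0.1136]
orientation: [2.024, 2.401, 0.001]
contact_force: [-0.1, -0.3, -2.5]
opening: 0.017
grip_force: 78.8
```

```bash
python3 -c "
from h import *
go(*bw(-.048,.0),.0895,.170)"
```

```text
t 6.6 pos [0.4709 0.0334 0.1136] F [-0.1 -0.3 -2.5] T [-0.05 -0.03  0.04] open 0.017 j6 -0.25 tilt [ 0.001 -0.    -1.   ] -> shift [-81.4 -11.2  24.1] spin -0.0
```

Emit:
{"op": "carry_out", "data": {
  "targets": [-1, -40, -6, 0, 0, -1, -81, -11, 0, 0, -1, -81, -11, 10, 0, -1, -81, -11, 20, 0, -1, -81, -11, 22, 0]
}}

```text
t: 7.1
position: [0.4715, -0.0475, 0.0894]
orientation: [-2.023, -2.399, 0.002]
contact_force: [-0.8, -0.1, -2.3]
opening: 0.0169
grip_force: 78.8
```

Emit:
{"op": "carry_out", "data": {
  "targets": [-1, 0, 0, 2, 0, -1, 0, 0, 2, 0, -1, 0, 0, 3, 0, -1, 0, 0, 3, 0]
}}

```text
t: 7.5
position: [0.4736, -0.048, 0.0884]
orientation: [2.024, 2.402, 0.0]
contact_force: [-0.7, 0.2, -1.5]
opening: 0.0164
grip_force: 78.8
```

Emit:
{"op": "carry_out", "data": {
  "targets": [-1, 0, 0, 0.5, 0, -1, 0, 0, 0.9, 0, -1, 0, 0, 0.9, 0, -1, 0, 0, 0.9, 0]
}}

```text
t: 7.9
position: [0.4737, -0.0484, 0.0876]
orientation: [2.025, 2.402, 0.0]
contact_force: [-0.2, 1.0, -0.0]
opening: 0.0165
grip_force: 79.3
```

Emit:
{"op": "carry_out", "data": {
  "targets": [-1, 0, 4, 0, 0, -1, 0, 8, 0, 0, -1, 0, 10, 0, 0, -1, 0, 10, 0, 0]
}}

```text
t: 8.3
position: [0.484, -0.0467, 0.0874]
orientation: [2.024, 2.402, 0.001]
contact_force: [0.1, 1.5, 1.5]
opening: 0.0164
grip_force: 79.4
```

Emit:
{"op": "carry_out", "data": {
  "targets": [-1, 0, 4, 0, 0, -1, 0, 8, 0, 0, -1, 0, 10, 0, 0, -1, 0, 10, 0, 0]
}}

```text
t: 8.7
position: [0.4937, -0.045, 0.0874]
orientation: [2.024, 2.402, 0.0]
contact_force: [0.3, 1.4, 2.5]
opening: 0.0166
grip_force: 79.4
```

Emit:
{"op": "carry_out", "data": {
  "targets": [-1, 0, 4, 0, 0, -1, 0, 8, 0, 0, -1, 0, 10, 0, 0, -1, 0, 10, 0, 0]
}}

```text
t: 9.1
position: [0.5035, -0.0433, 0.0873]
orientation: [2.024, 2.402, 0.0]
contact_force: [-0.2, 0.3, 2.7]
opening: 0.0165
grip_force: 79.4
```

Emit:
{"op": "carry_out", "data": {
  "targets": [-1, 0, 4, 0, 0, -1, 0, 8, 0, 0, -1, 0, 10, 0, 0, -1, 0, 10, 0, 0]
}}

```text
t: 9.5
position: [0.5134, -0.0416, 0.0873]
orientation: [2.025, 2.402, 0.0]
contact_force: [-0.2, 1.0, 2.3]
opening: 0.0163
grip_force: 79.5
```

The middle roller stays level, so it's true. I'll roll it on into the trough.

Emit:
{"op": "carry_out", "data": {
  "targets": [-1, 0, 6, 0, 0, -1, 0, 12, 0, 0, -1, 0, 18, 0, 0, -1, 0, 20, 0, 0, -1, 0, 20, 0, 0]
}}

```text
t: 10.0
position: [0.5331, -0.0382, 0.0873]
orientation: [2.024, 2.402, 0.0]
contact_force: [-0.6, 0.8, 2.4]
opening: 0.0164
grip_force: 79.5
```

Emit:
{"op": "carry_out", "data": {
  "targets": [-1, 0, 6, 0, 0, -1, 0, 12, 0, 0, -1, 0, 18, 0, 0, -1, 0, 20, 0, 0, -1, 0, 20, 0, 0]
}}

```text
t: 10.5
position: [0.5528, -0.0348, 0.0873]
orientation: [2.024, 2.402, 0.0]
contact_force: [0.3, 1.1, 2.0]
opening: 0.0163
grip_force: 79.4
```

Emit:
{"op": "carry_out", "data": {
  "targets": [-1, 0, 4, 0, 0, -1, 0, 8, 0, 0, -1, 0, 10, 0, 0, -1, 0, 10, 0, 0]
}}

```text
t: 10.9
position: [0.5626, -0.0332, 0.0873]
orientation: [2.025, 2.402, 0.0]
contact_force: [0.3, 0.9, 1.0]
opening: 0.0166
grip_force: 79.2
```

Emit:
{"op": "carry_out", "data": {
  "targets": [-1, 0, 4, 0, 0, -1, 0, 8, 0, 0, -1, 0, 10, 0, 0, -1, 0, 10, 0, 0]
}}

```text
t: 11.3
position: [0.5721, -0.0316, 0.087]
orientation: [-2.025, -2.402, 0.001]
contact_force: [0.9, -0.1, -2.7]
opening: 0.0165
grip_force: 78.8
```

Force is back to baseline, so the roller has dropped into the trough. Third lane next.

Emit:
{"op": "carry_out", "data": {
  "targets": [-1, 0, 0, -10, 0, -1, 0, 0, -25, 0, -1, 0, 0, -25, 0]
}}

```text
t: 11.6
position: [0.5735, -0.0318, 0.1145]
orientation: [2.023, 2.4, 0.003]
contact_force: [0.7, 0.3, -2.1]
opening: 0.0164
grip_force: 78.9
```

```bash
python3 -c "
from h import *
go(*bw(-.046,-.082),.0895,.170)"
```

```text
t 11.6 pos [ 0.5735 -0.0318  0.1145] F [ 0.7  0.3 -2.1] T [ 0.02 -0.09 -0.01] open 0.0164 j6 -0.35 tilt [ 0.004 -0.001 -1.   ] -> shift [-81.7 -99.3  24.7] spin 0.0
```

Emit:
{"op": "carry_out", "data": {
  "targets": [-1, -24, -30, 0, 0, -1, -50, -61, 0, 0, -1, -76, -92, 0, 0, -1, -82, -99, 0, 0, -1, -82, -99, 10, 0]
}}

```text
t: 12.1
position: [0.4884, -0.1304, 0.103]
orientation: [2.026, 2.397, 0.001]
contact_force: [0.6, 0.4, -2.2]
opening: 0.0161
grip_force: 79.0
```

Emit:
{"op": "carry_out", "data": {
  "targets": [-1, 0, 0, 10, 0, -1, 0, 0, 12, 0, -1, 0, 0, 13, 0, -1, 0, 0, 13, 0, -1, 0, 0, 13, 0]
}}

```text
t: 12.6
position: [0.4888, -0.1287, 0.0893]
orientation: [2.024, 2.403, 0.0]
contact_force: [-0.8, -0.6, -2.4]
opening: 0.0164
grip_force: 79.0
```

Emit:
{"op": "carry_out", "data": {
  "targets": [-1, 0, 0, 1, 0, -1, 0, 0, 1.8, 0, -1, 0, 0, 1.8, 0, -1, 0, 0, 1.8, 0]
}}

```text
t: 13.0
position: [0.4886, -0.1292, 0.0878]
orientation: [2.025, 2.401, 0.0]
contact_force: [-1.0, 0.5, 0.0]
opening: 0.0162
grip_force: 79.3
```

Emit:
{"op": "carry_out", "data": {
  "targets": [-1, 0, 4, 0, 0, -1, 0, 8, 0, 0, -1, 0, 10, 0, 0, -1, 0, 10, 0, 0]
}}

```text
t: 13.4
position: [0.4989, -0.1274, 0.0876]
orientation: [2.024, 2.402, 0.0]
contact_force: [-0.6, 0.1, 0.6]
opening: 0.0161
grip_force: 79.4
```

Emit:
{"op": "carry_out", "data": {
  "targets": [-1, 0, 4, 0, 0, -1, 0, 8, 0, 0, -1, 0, 10, 0, 0, -1, 0, 10, 0, 0]
}}

```text
t: 13.8
position: [0.5086, -0.1257, 0.0876]
orientation: [2.024, 2.402, 0.0]
contact_force: [-0.7, 0.7, -0.1]
opening: 0.0167
grip_force: 79.5
```

Emit:
{"op": "carry_out", "data": {
  "targets": [-1, 0, 4, 0, 0, -1, 0, 8, 0, 0, -1, 0, 10, 0, 0, -1, 0, 10, 0, 0]
}}

```text
t: 14.2
position: [0.5184, -0.124, 0.0875]
orientation: [2.024, 2.402, 0.0]
contact_force: [-0.1, -1.0, 1.6]
opening: 0.0166
grip_force: 79.5
```

The third roller is true too. Rolling it on.

Emit:
{"op": "carry_out", "data": {
  "targets": [-1, 0, 6, 0, 0, -1, 0, 12, 0, 0, -1, 0, 18, 0, 0, -1, 0, 20, 0, 0, -1, 0, 20, 0, 0]
}}

```text
t: 14.7
position: [0.5381, -0.1206, 0.0875]
orientation: [2.024, 2.402, 0.0]
contact_force: [0.4, -0.5, 1.1]
opening: 0.0168
grip_force: 79.5
```

Emit:
{"op": "carry_out", "data": {
  "targets": [-1, 0, 6, 0, 0, -1, 0, 12, 0, 0, -1, 0, 18, 0, 0, -1, 0, 20, 0, 0, -1, 0, 20, 0, 0]
}}

```text
t: 15.2
position: [0.5578, -0.1172, 0.0875]
orientation: [2.024, 2.402, 0.0]
contact_force: [0.6, -0.9, 1.3]
opening: 0.0169
grip_force: 79.5
```

Emit:
{"op": "carry_out", "data": {
  "targets": [-1, 0, 4, 0, 0, -1, 0, 8, 0, 0, -1, 0, 10, 0, 0, -1, 0, 10, 0, 0]
}}

```text
t: 15.6
position: [0.5676, -0.1155, 0.0875]
orientation: [2.024, 2.402, 0.0]
contact_force: [0.1, -1.2, 1.6]
opening: 0.0165
grip_force: 79.5
```

Emit:
{"op": "carry_out", "data": {
  "targets": [-1, 0, 4, 0, 0, -1, 0, 8, 0, 0, -1, 0, 10, 0, 0, -1, 0, 10, 0, 0]
}}

```text
t: 16.0
position: [0.5772, -0.1135, 0.0872]
orientation: [-2.024, -2.402, -0.0]
contact_force: [0.3, -1.2, -1.0]
opening: 0.0168
grip_force: 79.2
```

```bash
python3 -c "
from h import *
go(.528,.288,.13,.3175)"
```

```text
t 16.0 pos [ 0.5772 -0.1135  0.0872] F [ 0.3 -1.2 -1. ] T [-0.06 -0.07 -0.04] open 0.0168 j6 -0.48 tilt [-0.  0. -1.] -> shift [404.1  19.5 -42.6] spin -0.147
```

Emit:
{"op": "carry_out", "data": {
  "targets": [-1, 0, 4, 0, 0, -1, 0, 6, 0, 0, -1, 0, 6, 0, 0]
}}

```text
t: 16.3
position: [0.5829, -0.1126, 0.0872]
orientation: [-2.024, -2.402, 0.0]
contact_force: [-0.4, 0.2, -2.3]
opening: 0.0166
grip_force: 79.0
```

Emit:
{"op": "carry_out", "data": {
  "targets": [-1, 0, 0, -15, 0, -1, 0, 0, -45, 0, -1, 0, 0, -45, 0]
}}

```text
t: 16.6
position: [0.5854, -0.1135, 0.1358]
orientation: [2.021, 2.398, 0.004]
contact_force: [1.0, -0.0, -1.8]
opening: 0.0166
grip_force: 79.0
```

Run:
```python
from h import *
im=save('wrist','w3.png')
t=r.read_camera('top')[205:330,285:420]; s=r.read_camera('scene')[220:370,220:390]
t=cv2.resize(t,(540,500),interpolation=cv2.INTER_CUBIC)
cv2.imwrite('pics/t3.png',np.clip(t[:,:,::-1]*1.7,0,255).astype('uint8'))
go(.528,.288,.13,.3175)
```

```text
t 16.75 pos [ 0.5823 -0.1126  0.1319] F [ 0.6 -0.2 -3.9] T [ 0.05  0.03 -0.04] open 0.0166 j6 -0.48 tilt [-0.001  0.    -1.   ] -> shift [404.   14.2   2. ] spin -0.148
```

View pics/w3.png

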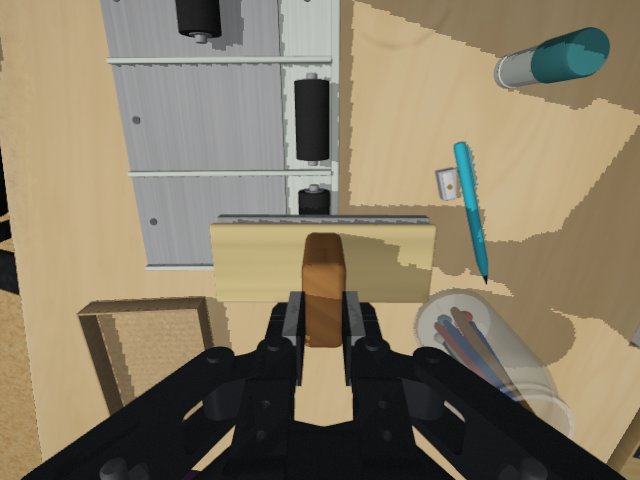

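The wrist view shows both true rollers in the trough, at (311,118) and (314,198). The oval is still on the bed in lane 1 at (198,15). Taking the board back to its spot.

Emit:
{"op": "carry_out", "data": {
  "targets": [-1, 30, 1, 0, 0, -1, 70, 2, 0, 0, -1, 112, 4, 0, 0, -1, 154, 5, 0, 0, -1, 196, 7, 0, 0]
}}

```text
t: 17.25
position: [0.5548, 0.083, 0.1309]
orientation: [-2.024, -2.4, 0.003]
contact_force: [0.9, -0.0, -2.6]
opening: 0.0166
grip_force: 79.0
```

Emit:
{"op": "carry_out", "data": {
  "targets": [-1, 42, 1, 0, -0.03, -1, 84, 3, 0, -0.06, -1, 126, 4, 0, -0.09, -1, 168, 6, 0, -0.12, -1, 190, 7, 0, -0.147]
}}

```text
t: 17.75
position: [0.5295, 0.2728, 0.1309]
orientation: [-1.838, -2.545, 0.002]
contact_force: [-0.3, -0.3, -1.8]
opening: 0.0162
grip_force: 79.0
```

Emit:
{"op": "carry_out", "data": {
  "targets": [-1, 8, 0, 0, 0, -1, 15, 0, 0, 0, -1, 15, 0, 20, 0, -1, 15, 0, 40, 0]
}}

```text
t: 18.15
position: [0.527, 0.2834, 0.092]
orientation: [1.844, 2.543, 0.0]
contact_force: [-0.0, -0.1, -3.8]
opening: 0.0166
grip_force: 79.0
```

```bash
python3 -c "
from h import *
go(.528,.288,.049,.3175)"
```

```text
t 18.15 pos [0.527  0.2834 0.092 ] F [-0.  -0.1 -3.8] T [-0.06  0.03 -0.01] open 0.0166 j6 0.06 tilt [ 0.001 -0.    -1.   ] -> shift [ 4.   2.4 43. ] spin -0.002
```

Emit:
{"op": "carry_out", "data": {
  "targets": [-1, 0, 0, 15, 0, -1, 0, 0, 30, 0, -1, 0, 0, 37, 0, -1, 0, 0, 40, 0, -1, 0, 0, 40, 0]
}}

```text
t: 18.65
position: [0.5267, 0.2836, 0.0523]
orientation: [-1.844, -2.543, 0.001]
contact_force: [-0.0, 0.7, -2.6]
opening: 0.0164
grip_force: 79.0
```

Emit:
{"op": "carry_out", "data": {
  "targets": [-1, 0, 0, 1, 0, -1, 0, 0, 2, 0, -1, 0, 0, 2, 0]
}}

```text
t: 18.95
position: [0.5269, 0.2843, 0.0509]
orientation: [1.843, 2.544, 0.001]
contact_force: [-0.0, -0.1, -2.7]
opening: 0.0165
grip_force: 79.0
```

Emit:
{"op": "carry_out", "data": {
  "targets": [-1, 0, 0, 1, 0, -1, 0, 0, 1.5, 0, -1, 0, 0, 1.5, 0]
}}

```text
t: 19.25
position: [0.5269, 0.2843, 0.0494]
orientation: [1.843, 2.544, 0.001]
contact_force: [-1.0, 0.8, 2.4]
opening: 0.0164
grip_force: 79.7
```

Emit:
{"op": "carry_out", "data": {
  "targets": [-1, 0, 0, 0.5, 0, -1, 0, 0, 0.5, 0]
}}

```text
t: 19.45
position: [0.5269, 0.2843, 0.0489]
orientation: [1.843, 2.544, 0.001]
contact_force: [-1.4, 0.2, 5.1]
opening: 0.0165
grip_force: 80.0
```

Emit:
{"op": "carry_out", "data": {
  "targets": [0.2, 0, 0, 0, 0, 0.2, 0, 0, 0, 0, 0.2, 0, 0, 0, 0, 0.2, 0, 0, -20, 0, 0.2, 0, 0, -60, 0]
}}

```text
t: 19.95
position: [0.524, 0.2831, 0.1059]
orientation: [-1.841, -2.541, 0.01]
contact_force: [0.5, 0.4, 0.1]
opening: 0.051
grip_force: 0.0
```

Emit:
{"op": "carry_out", "data": {
  "targets": [0.2, 0, 0, -40, 0, 0.2, 0, 0, -65, 0, 0.2, 0, 0, -65, 0]
}}

```text
t: 20.25
position: [0.5296, 0.2855, 0.1777]
orientation: [1.84, 2.541, 0.011]
contact_force: [0.2, -0.0, -0.7]
opening: 0.0507
grip_force: 0.0
```

Run:
```python
from h import *
go(*bw(-.03,.082),.16,.17)
c=r.get_calibration('top'); t=r.read_camera('top')[165:330,185:420]
cv2.imwrite('pics/t4.png',np.clip(cv2.resize(t,None,fx=3.4,fy=3.4,interpolation=cv2.INTER_CUBIC)[:,:,::-1].astype(float)*1.6,0,255).astype('uint8'))
```

```text
t 20.25 pos [0.5296 0.2855 0.1777] F [ 0.2 -0.  -0.7] T [-0.02 -0.02 -0.02] open 0.0507 j6 0.06 tilt [ 0.008  0.003 -1.   ] -> shift [-221.6 -127.7   16.6] spin 0.147
```

View pics/t4.png

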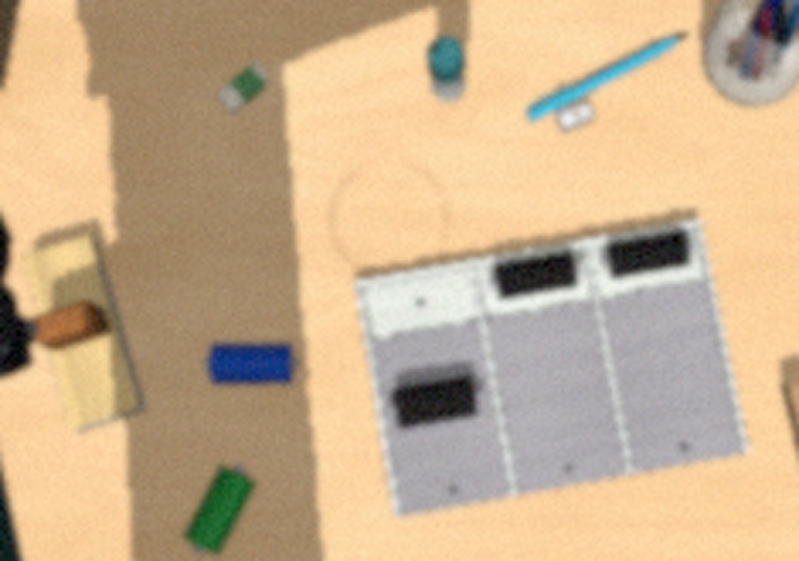

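The top view shows the board upright at (85,325), both true rollers in the trough at (535,272) and (648,255), and the oval at (434,400), back where it started. Going to pick it up.

Emit:
{"op": "carry_out", "data": {
  "targets": [0.2, -35, -20, 2, 0.03, 0.2, -72, -42, 4, 0.06, 0.2, -110, -64, 6, 0.09, 0.2, -150, -86, 8, 0.12, 0.2, -180, -104, 10, 0.147]
}}

```text
t: 20.8
position: [0.4819, 0.0787, 0.1618]
orientation: [-2.025, -2.399, 0.004]
contact_force: [1.3, -0.1, 0.6]
opening: 0.0512
grip_force: 0.0
```

```bash
python3 -c "
from h import *
go(*bw(-.030,.083),.075,.170)"
```

```text
t 20.8 pos [0.4819 0.0787 0.1618] F [ 1.3 -0.1  0.6] T [ 0.   -0.01  0.06] open 0.0512 j6 -0.15 tilt [-0.003 -0.001 -1.   ] -> shift [-41.2 -11.3  86.8] spin -0.001
```

Emit:
{"op": "carry_out", "data": {
  "targets": [0.2, -30, -8, 10, 0, 0.2, -41, -11, 40, 0, 0.2, -41, -11, 75, 0, 0.2, -41, -11, 85, 0, 0.2, -41, -11, 85, 0]
}}

```text
t: 21.3
position: [0.4776, 0.0387, 0.0764]
orientation: [-2.022, -2.398, 0.006]
contact_force: [0.1, -0.7, 0.6]
opening: 0.051
grip_force: 0.0
```

```bash
python3 -c "
from h import *
im=save('wrist','w5.png')
go(*bw(-.030,.083),.029,.170)"
```

```text
t 21.35 pos [0.4791 0.0388 0.0778] F [-1.1  1.4 -0.1] T [-0.03 -0.08  0.04] open 0.051 j6 -0.23 tilt [-0.003  0.    -1.   ] -> shift [-2.4 -2.1 48.8] spin 0.0
```

View pics/w5.png

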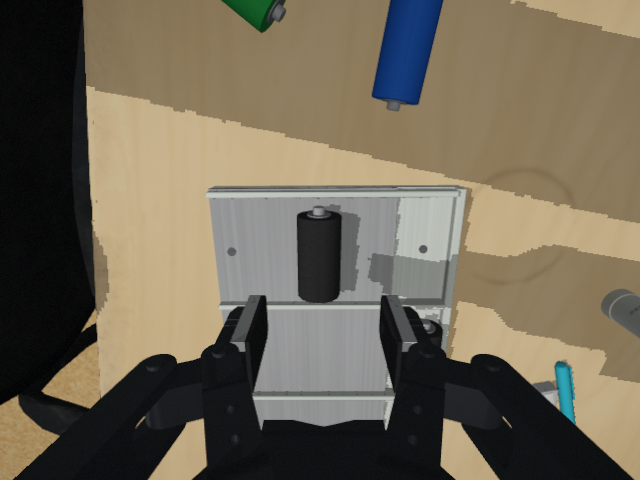

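The oval roller lies at (319,255), centred between the fingers at columns 250 and 395. Descend, close and lift.

Emit:
{"op": "carry_out", "data": {
  "targets": [0.2, -1, -1, 20, 0, 0.2, -2, -2, 40, 0, 0.2, -2, -2, 47, 0, 0.2, -2, -2, 47, 0]
}}

```text
t: 21.75
position: [0.4786, 0.0365, 0.0317]
orientation: [-2.024, -2.402, 0.0]
contact_force: [0.0, -0.5, -0.6]
opening: 0.0512
grip_force: 0.0
```

Emit:
{"op": "carry_out", "data": {
  "targets": [-1, 0, 0, 0, 0, -1, 0, 0, 0, 0, -1, 0, 0, 0, 0, -1, 0, 0, 0, 0],
  "newtons": 25
}}

```text
t: 22.15
position: [0.4789, 0.0362, 0.0321]
orientation: [2.024, 2.401, 0.001]
contact_force: [0.0, 0.1, -0.6]
opening: 0.0003
grip_force: 0.0
```

Emit:
{"op": "carry_out", "data": {
  "targets": [-1, 0, 0, -20, 0, -1, 0, 0, -50, 0, -1, 0, 0, -70, 0, -1, 0, 0, -70, 0]
}}

```text
t: 22.55
position: [0.4808, 0.0361, 0.1042]
orientation: [2.022, 2.399, 0.005]
contact_force: [0.8, -0.6, -0.6]
opening: 0.0
grip_force: 0.0
```

```bash
python3 -c "
from h import *
go(.456,-.290,.10,.180)"
```

```text
t 22.55 pos [0.4808 0.0361 0.1042] F [ 0.8 -0.6 -0.6] T [-0.02 -0.01 -0.02] open 0.0 j6 -0.24 tilt [ 0.006 -0.    -1.   ] -> shift [-317.2  -79.6    4.2] spin -0.01
```

The gripper closed on nothing. I'll locate the roller numerically, before and after the attempt.

Run:
```python
from h import *
go(*bw(-.030,.083),.029,.170)
im=save('wrist','w6.png'); c=r.get_calibration('wrist')
def bw_inv(p): d=p[:2]-BO; cc,s=np.cos(TH),np.sin(TH); return np.round([cc*d[0]+s*d[1],-s*d[0]+cc*d[1]],4)
n,l,st,ce=cv2.connectedComponentsWithStats((im.max(2)<60).astype('uint8'))
for i in range(1,n):
    if st[i,4]>300:
        x,y,w,h,a=st[i]; print(st[i],ce[i].round(), 'ctr',bw_inv(at(c,*ce[i],.030)),'y ends',bw_inv(at(c,x+w/2,y,.03)),bw_inv(at(c,x+w/2,y+h,.03)))
old=cv2.imread('pics/w5.png'); 
n,l,st,ce=cv2.connectedComponentsWithStats((old.max(2)<60).astype('uint8'))
print('old',[ (st[i].tolist(),ce[i].round().tolist()) for i in range(1,n) if st[i,4]>300])
o=r.get_obs();print(c['origin']-o['position'])
# where does TCP and lane axes project
```

```text
t 22.55 pos [0.4808 0.0361 0.1042] F [ 0.8 -0.6 -0.6] T [-0.02 -0.01 -0.02] open 0.0 j6 -0.24 tilt [ 0.006 -0.    -1.   ] -> shift [ 0.7 -3.7 75.1] spin 0.0
[    0     0   613   480 95047] [208. 324.] ctr [-0.1158  0.0158] y ends [-0.0364  0.2312] [-0.0424 -0.1532]
[ 295  197   40   83 3008] [315. 238.] ctr [-0.0329  0.0864] y ends [-0.0324  0.1157] [-0.0329  0.0534]
[620 299  20  38 534] [631. 317.] ctr [0.2125 0.0213] y ends [0.2069 0.0368] [0.2168 0.0028]
old [([0, 0, 633, 480, 86191], [208.0, 331.0]), ([297, 211, 45, 92, 3692], [319.0, 257.0])]
[-0.01403894  0.08307801  0.16124628]
```

Emit:
{"op": "carry_out", "data": {
  "targets": [0.2, 1, -5, 0, 0, 0.2, 1, -5, 0, 0, 0.2, 1, -5, 20, 0, 0.2, 1, -5, 50, 0, 0.2, 1, -5, 72, 0]
}}

```text
t: 23.1
position: [0.4721, 0.0364, 0.0276]
orientation: [-2.024, -2.401, 0.002]
contact_force: [0.3, -0.6, -0.7]
opening: 0.0513
grip_force: 0.0
```

Emit:
{"op": "carry_out", "data": {
  "targets": [0.2, 0, 0, 3, 0, 0.2, 0, 0, 3, 0, 0.2, 0, 0, 3, 0]
}}

```text
t: 23.4
position: [0.4737, 0.0363, 0.027]
orientation: [2.025, 2.402, 0.0]
contact_force: [0.2, -0.1, -0.5]
opening: 0.0513
grip_force: 0.0
```

```bash
python3 -c "
from h import *
go(*bw(-.0315,.0835),.0245,.170)"
```

```text
t 23.4 pos [0.4737 0.0363 0.027 ] F [ 0.2 -0.1 -0.5] T [-0.01 -0.04  0.  ] open 0.0513 j6 -0.24 tilt [ 0. -0. -1.] -> shift [-0.3  2.1  2.5] spin 0.0
```

Emit:
{"op": "carry_out", "data": {
  "targets": [0.2, 0, 2, 1.5, 0, 0.2, 0, 2, 2.5, 0, 0.2, 0, 2, 2.5, 0]
}}

```text
t: 23.7
position: [0.4758, 0.0367, 0.0245]
orientation: [2.024, 2.401, 0.001]
contact_force: [-0.7, 0.3, 0.1]
opening: 0.051
grip_force: 0.0
```

Emit:
{"op": "carry_out", "data": {
  "targets": [-0.6, 0, 0, 0, 0, -0.6, 0, 0, 0, 0, -0.6, 0, 0, 0, 0, -0.6, 0, 0, 0, 0]
}}

```text
t: 24.1
position: [0.4753, 0.0367, 0.024]
orientation: [2.025, 2.402, -0.0]
contact_force: [-0.6, -0.3, 0.6]
opening: 0.0169
grip_force: 0.0
```

No contact again. I'll spend the last view on one combined picture.

Run:
```python
from h import *
w=r.read_camera('wrist'); s=r.read_camera('scene')[200:360,210:400]; t=r.read_camera('top')[210:330,280:420]
out=np.zeros((600,800,3),'uint8')
out[:300,:400]=cv2.resize(w,(400,300)); out[:300,400:]=np.clip(cv2.resize(w[180:330,220:420],(400,300)).astype(float)*1.5,0,255)
out[300:,:400]=np.clip(cv2.resize(s,(400,300),interpolation=cv2.INTER_CUBIC).astype(float)*1.6,0,255)
out[300:,400:]=np.clip(cv2.resize(t,(400,300),interpolation=cv2.INTER_CUBIC).astype(float)*1.6,0,255)
cv2.imwrite('pics/m.png',out[:,:,::-1])
```

```text
(no output)
```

View pics/m.png

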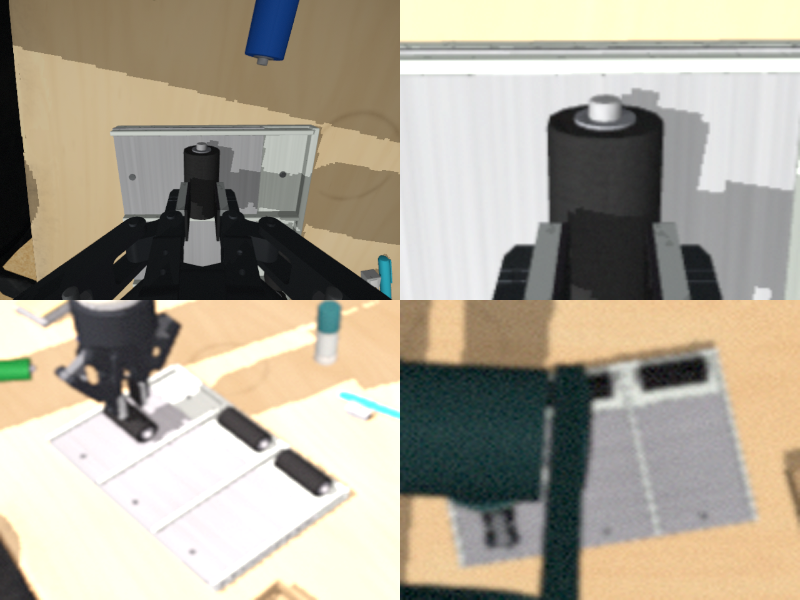

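The combined picture shows the oval roller still lying in lane 1. The pads' near corners (wrist pixels about (293,291) and (352,291)) sit over it and overlap its outline. I'll compute the real tip height from that.

Run:
```python
from h import *
o=r.get_obs(); c=r.get_calibration('wrist'); v=np.array([-np.sin(TH),np.cos(TH)]);u=np.array([np.cos(TH),np.sin(TH)])
print(o['position'],((o['position'][:2]-BO)@u,(o['position'][:2]-BO)@v))
for p in((293,291),(280,291),(347,291),(358,291),(322,228),(294,242),(351,242)):
    org,d=ray(c,*p)
    for off in(.0,.011,.033):
        s=((o['position'][:2]+v*off-org[:2])@v)/(d[:2]@v); q=org+s*d; print(p,off,'bench x',round(float((q[:2]-BO)@u),4),'z',q[2].round(4))
```

```text
[0.47532601 0.03666274 0.02398636] (np.float64(-0.03194409978851755), np.float64(0.08387621679682149))
(293, 291) 0.0 bench x -0.0468 z 0.0243
(293, 291) 0.011 bench x -0.0448 z 0.0454
(293, 291) 0.033 bench x -0.0407 z 0.0875
(280, 291) 0.0 bench x -0.0535 z 0.0244
(280, 291) 0.011 bench x -0.0506 z 0.0454
(280, 291) 0.033 bench x -0.0448 z 0.0875
(347, 291) 0.0 bench x -0.0191 z 0.0243
(347, 291) 0.011 bench x -0.0206 z 0.0454
(347, 291) 0.033 bench x -0.0238 z 0.0875
(358, 291) 0.0 bench x -0.0134 z 0.0243
(358, 291) 0.011 bench x -0.0157 z 0.0454
(358, 291) 0.033 bench x -0.0204 z 0.0875
(322, 228) 0.0 bench x -0.0323 z -0.0844
(322, 228) 0.011 bench x -0.0322 z -0.0491
(322, 228) 0.033 bench x -0.0319 z 0.0214
(294, 242) 0.0 bench x -0.0523 z -0.0507
(294, 242) 0.011 bench x -0.0495 z -0.0198
(294, 242) 0.033 bench x -0.044 z 0.0419
(351, 242) 0.0 bench x -0.0114 z -0.0507
(351, 242) 0.011 bench x -0.014 z -0.0199
(351, 242) 0.033 bench x -0.0192 z 0.0419
```

By the camera geometry the tips are about 20 mm above the reported TCP, so they shut over the roller. That also fits the 16.5 mm reading on the 20 mm grip block. I'll open up and go lower in guarded steps.

Emit:
{"op": "carry_out", "data": {
  "targets": [0.2, 0, 0, -12, 0, 0.2, 0, 0, -12, 0, 0.2, 0, 0, -12, 0]
}}

```text
t: 24.55
position: [0.4756, 0.0367, 0.0361]
orientation: [2.025, 2.401, 0.001]
contact_force: [0.4, -0.1, -0.2]
opening: 0.0508
grip_force: 0.0
```

Emit:
{"op": "carry_out", "data": {
  "targets": [0.2, 0, 0, 8, 0, 0.2, 0, 0, 14, 0, 0.2, 0, 0, 16, 0, 0.2, 0, 0, 16, 0]
}}

```text
t: 24.95
position: [0.4746, 0.0367, 0.0191]
orientation: [-2.024, -2.401, 0.002]
contact_force: [0.5, 0.5, -0.3]
opening: 0.0512
grip_force: 0.0
```

Emit:
{"op": "carry_out", "data": {
  "targets": [0.2, 0, 0, 2, 0, 0.2, 0, 0, 4, 0, 0.2, 0, 0, 4, 0]
}}

```text
t: 25.25
position: [0.4753, 0.0367, 0.0158]
orientation: [-2.025, -2.402, 0.0]
contact_force: [0.0, 0.7, -0.5]
opening: 0.0512
grip_force: 0.0
```

Emit:
{"op": "carry_out", "data": {
  "targets": [0.2, 0, 0, 3, 0, 0.2, 0, 0, 6, 0, 0.2, 0, 0, 6, 0]
}}

```text
t: 25.55
position: [0.475, 0.0367, 0.0096]
orientation: [-2.024, -2.402, 0.001]
contact_force: [-0.2, -0.5, 0.2]
opening: 0.0511
grip_force: 0.0
```

Emit:
{"op": "carry_out", "data": {
  "targets": [0.2, 0, 0, 2, 0, 0.2, 0, 0, 4, 0, 0.2, 0, 0, 4, 0]
}}

```text
t: 25.85
position: [0.4752, 0.0367, 0.0058]
orientation: [-2.025, -2.402, 0.001]
contact_force: [0.3, 0.1, -0.7]
opening: 0.0513
grip_force: 0.0
```

Emit:
{"op": "carry_out", "data": {
  "targets": [-0.45, 0, 0, 0, 0, -0.45, 0, 0, 0, 0, -0.45, 0, 0, 0, 0, -0.45, 0, 0, 0, 0]
}}

```text
t: 26.25
position: [0.4754, 0.0367, 0.0062]
orientation: [2.025, 2.402, 0.0]
contact_force: [-0.5, -0.3, 4.4]
opening: 0.0269
grip_force: 24.6
```

It's touching the roller near its widest height. A bit lower for a secure grip.

Emit:
{"op": "carry_out", "data": {
  "targets": [0.2, 0, 0, 0, 0, 0.2, 0, 0, 0, 0, 0.2, 0, 0, 3, 0, 0.2, 0, 0, 6, 0, 0.2, 0, 0, 6, 0]
}}

```text
t: 26.75
position: [0.4749, 0.0367, -0.0005]
orientation: [-2.024, -2.401, 0.001]
contact_force: [-0.4, 0.0, -0.7]
opening: 0.051
grip_force: 0.0
```

Emit:
{"op": "carry_out", "data": {
  "targets": [0.2, 0, 0, 2, 0, 0.2, 0, 0, 2, 0]
}}

```text
t: 26.95
position: [0.4751, 0.0367, -0.0023]
orientation: [-2.025, -2.402, 0.001]
contact_force: [0.1, -0.1, 0.2]
opening: 0.0514
grip_force: 0.0
```

Emit:
{"op": "carry_out", "data": {
  "targets": [-1, 0, 0, 0, 0, -1, 0, 0, 0, 0, -1, 0, 0, 0, 0, -1, 0, 0, 0, 0]
}}

```text
t: 27.35
position: [0.4754, 0.0367, -0.0019]
orientation: [2.025, 2.402, -0.0]
contact_force: [-1.0, 0.9, 2.7]
opening: 0.0277
grip_force: 24.6
```

Emit:
{"op": "carry_out", "data": {
  "targets": [-1, 0, 0, -10, 0, -1, 0, 0, -40, 0, -1, 0, 0, -70, 0, -1, 0, 0, -80, 0, -1, 0, 0, -80, 0]
}}

```text
t: 27.85
position: [0.4768, 0.0366, 0.0797]
orientation: [2.023, 2.4, 0.003]
contact_force: [1.8, 0.2, -1.6]
opening: 0.0279
grip_force: 25.0
```

```bash
python3 -c "
from h import *
go(.456,-.290,.08,.180)"
```

```text
t 27.85 pos [0.4768 0.0366 0.0797] F [ 1.8  0.2 -1.6] T [-0.03  0.   -0.  ] open 0.0279 j6 -0.24 tilt [ 0.004 -0.    -1.   ] -> shift [-3.184e+02 -7.570e+01 -3.000e-01] spin -0.01
```

The roller is held (27.9 mm opening). Moving over the carton.

Emit:
{"op": "carry_out", "data": {
  "targets": [-1, -20, -5, 0, 0, -1, -48, -12, 0, 0, -1, -84, -20, 0, 0, -1, -120, -29, 0, 0, -1, -156, -37, 0, 0]
}}

```text
t: 28.35
position: [0.4639, -0.1242, 0.0767]
orientation: [-2.023, -2.401, 0.001]
contact_force: [0.4, 0.7, -1.4]
opening: 0.0277
grip_force: 25.0
```

Emit:
{"op": "carry_out", "data": {
  "targets": [-1, -36, -9, 0, 0, -1, -72, -17, 0, 0, -1, -108, -26, 0, 0, -1, -140, -33, 0, 0, -1, -158, -38, 0, 0]
}}

```text
t: 28.85
position: [0.454, -0.2877, 0.0768]
orientation: [-2.026, -2.4, 0.001]
contact_force: [-0.0, 0.6, 0.0]
opening: 0.0277
grip_force: 25.0
```

Emit:
{"op": "carry_out", "data": {
  "targets": [-1, -4, 0, 0, 0, -1, -4, 0, 0, 0, -1, -4, 0, 0, 0]
}}

```text
t: 29.15
position: [0.4546, -0.2877, 0.0775]
orientation: [-2.023, -2.401, -0.0]
contact_force: [0.5, 0.2, -0.6]
opening: 0.0282
grip_force: 25.0
```

```bash
python3 -c "
from h import *
go(.456,-.290,.08,.180)"
```

```text
t 29.15 pos [ 0.4546 -0.2877  0.0775] F [ 0.5  0.2 -0.6] T [-0.05 -0.    0.02] open 0.0282 j6 -0.86 tilt [-0.001  0.002 -1.   ] -> shift [-2.5  1.  -2.6] spin -0.009
```

Emit:
{"op": "carry_out", "data": {
  "targets": [-1, 0, 0, 25, 0, -1, 0, 0, 55, 0, -1, 0, 0, 75, 0, -1, 0, 0, 83, 0, -1, 0, 0, 83, 0]
}}

```text
t: 29.65
position: [0.4545, -0.2877, -0.0058]
orientation: [-2.021, -2.401, 0.0]
contact_force: [0.1, 0.4, -0.7]
opening: 0.0281
grip_force: 25.0
```

Emit:
{"op": "carry_out", "data": {
  "targets": [-1, 0, 0, 2, 0, -1, 0, 0, 4, 0, -1, 0, 0, 4, 0]
}}

```text
t: 29.95
position: [0.4557, -0.2897, -0.0083]
orientation: [2.024, 2.401, -0.0]
contact_force: [0.1, 0.3, -1.1]
opening: 0.0276
grip_force: 25.0
```

Emit:
{"op": "carry_out", "data": {
  "targets": [-1, 0, 0, 2, 0, -1, 0, 0, 2, 0, -1, 0, 0, 2, 0]
}}

```text
t: 30.25
position: [0.4552, -0.2895, -0.0108]
orientation: [2.025, 2.402, -0.0]
contact_force: [-0.4, -0.0, -0.8]
opening: 0.0276
grip_force: 25.0
```

Emit:
{"op": "carry_out", "data": {
  "targets": [-0.1, 0, 0, 0, 0, 0, 0, 0, 0, 0, 0, 0, 0, 0, 0, 0, 0, 0, -20, 0, 0, 0, 0, -60, 0]
}}

```text
t: 30.75
position: [0.4531, -0.2877, 0.0473]
orientation: [-2.021, -2.397, 0.0]
contact_force: [0.3, 0.1, 0.3]
opening: 0.0431
grip_force: 0.0
```

Emit:
{"op": "carry_out", "data": {
  "targets": [0, 0, 0, -40, 0, 0, 0, 0, -80, 0, 0, 0, -40, -90, 0, 0, 0, -80, -90, 0, 0, 0, -80, -90, 0]
}}

```text
t: 31.25
position: [0.3722, -0.3021, 0.1393]
orientation: [-2.025, -2.398, 0.002]
contact_force: [0.0, -0.1, -0.8]
opening: 0.0428
grip_force: 0.0
```

Run:
```python
from h import *
go(.456,-.290,.08,.180); c=r.get_calibration('top')
for k in range(2):
    im=r.read_camera('top'); print(k)
    n,l,st,ce=cv2.connectedComponentsWithStats((im[:,:,:].max(2)<55).astype('uint8'))
    for i in range(1,n):
        if 60<st[i,4]<700 and 190<ce[i][1]<330 and 280<ce[i][0]<500: print(st[i],at(c,*ce[i],.025).round(3), ((at(c,*ce[i],.025)[:2]-BO)@[np.cos(TH),np.sin(TH)]).round(4))
b=cv2.imread('pics/t4.png')
save('top','end.png'); save('scene','ends.png'); save('wrist','endw.png')
w=r.read_camera('wrist');cw=r.get_calibration('wrist')
n,l,st,ce=cv2.connectedComponentsWithStats((w.max(2)<60).astype('uint8'))
for i in range(1,n):
    if st[i,4]>600: print('w',st[i],at(cw,*ce[i],.015).round(3))
o=cv2.imread('pics/top0.png').astype(int);e=cv2.imread('pics/end.png').astype(int)
for nm,(x,y) in dict(glue=(317,187),sharp=(353,199),eras=(257,190),board=(207,260)).items(): print(nm,abs(o-e)[y-9:y+10,x-9:x+10].mean().round(1))
```

```text
t 31.25 pos [ 0.3722 -0.3021  0.1393] F [ 0.  -0.1 -0.8] T [-0.02  0.01  0.05] open 0.0428 j6 -0.99 tilt [-0.003  0.001 -1.   ] -> shift [-2.1 84.8 59.1] spin -0.012
0
[364 233  23  13 209] [ 0.58  -0.113  0.025] 0.0456
[330 239  24  14 215] [ 0.565 -0.033  0.025] 0.0444
[437 283  26  15 275] [ 0.457 -0.286  0.025] -0.1048
1
[364 233  23  13 210] [ 0.58  -0.113  0.025] 0.0455
[330 239  24  14 217] [ 0.565 -0.033  0.025] 0.0445
[438 283  25  15 270] [ 0.457 -0.287  0.025] -0.105
w [    0     0   269   172 30867] [ 0.23  -0.204  0.015]
w [619   0  21  63 855] [ 0.575 -0.126  0.015]
w [ 397  188   40   70 2218] [ 0.456 -0.289  0.015]
w [   17   294   613   186 52565] [ 0.419 -0.514  0.015]
glue 28.5
sharp 14.4
eras 45.0
board 23.9
```

```bash
python3 -c "
from h import *
print(r.job_done())"
```

```text
the job is handed in; nothing more can be done
None
```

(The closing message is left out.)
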